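# Wedge the rocking glass grinder

## Task

The glass grinder rocks because its foot at the near right corner has lost its rubber cap. Push the wooden wedge that lies beside it, thin end first, under that foot until it is snug and the grinder no longer rocks, then press down firmly with a fingertip on that corner of the worktop to check that it stays level, neither dipping nor jacked up, and take your hand away. Pick nothing up, do not shove the grinder out of its place, and leave the other things on the bench where they are.

Things in the scene. Friction and masses are not known exactly. Their poses are not given: they have to be found in the camera images.
- grinder: bench glass grinder, grey housing 155 x 190 mm (x by y), white worktop 88 mm above the bench, small brass bit in its middle (to 122 mm), clear eye shield on a post (to 152 mm) above the bit; 2.6 kg. Origin: bench level below its middle; x points to its back (away from the robot), y to its left, z up. Level on its three rubber feet; 2 to 3.5 N on the near right corner rocks it down, and it comes back
- worktop_corner (a point): point on the top face of the worktop straight above the short foot, 16 mm in from both edges of the near right corner: the place to press for the check, fingers pointing down, within 35 mm of it. The press counts from 4 N, kept up for half a second
- short_foot (a point): point at bench level below the axis of the short foot, a bare brass stub 16 mm across at grinder x -61.5, y -79 mm. The stub ends 3.5 to 8 mm above the bench (differs each time, not shown); the housing's underside is 18 mm above the bench
- wedge: loose beech wedge lying flat at the grinder's right side, 110 x 32 mm, 40 g, 2 mm thick at the thin end rising evenly (1 in 8) to 15.7 mm at the butt. Origin: middle of its underside; its y axis points to the thin end, roughly along the grinder's +y, the way it goes in. It slides at 0.2 N; once it bears on the foot the push rises within 4 mm to 5 to 8 N: snug. Further pushing jacks the corner up
- wedge_tip (a point): middle of the wedge's thin end, on its underside
- wedge_butt (a point): middle of the wedge's flat butt face (32 mm wide, 15.7 mm high), half way up it: the place to push. The wedge stays where it is left
- running_pliers: bystander: red-handled pliers, 56 x 144 x 14 mm, on the right near edge of the bench
- solder_spool: bystander: spool of solder, 55 mm across, 40 mm high, near edge of the bench
- marker_a: bystander: capped felt marker, 14 x 124 mm, behind the wedge
- glass_cutter: bystander: brass glass cutter, 13 x 136 mm, right rear
- glass_nugget0: bystander: flat glass nugget, 24 mm across, right
- soldering_iron: bystander: cold soldering iron handpiece, 182 mm long, 21 mm thick, right
- flux_bottle: bystander: small bottle with pointed cap, 48 mm across, 103 mm high, left of the grinder
- scrap_jar: bystander: lidded glass jar, 86 mm across, 119 mm high, left of the grinder
There are look-alikes about, which are no part of the job. Of the things that look like the wedge, the largest one is meant.

How it is judged:
By the outcome, as a careful person would: the job done as asked, in the order asked, and still so for the second after the job is handed in, with the robot touching nothing.
It also fails if it takes over 51 s, if anything falls off the work surface, if the arm or the gripper's body presses on something with over 40 N, if the wrist force passes 120 N, or if a joint passes its speed limit or range.

## Robot

A 7-joint arm with a two-finger parallel gripper is mounted at the origin on a cart in front of the work surface, level with it; the furniture and walls round the work are solid. World frame = base frame: x ahead of the robot, y to its left, z up, the work surface at z = 0. Lengths are in m, angles in rad, forces in N, time in s.
With the tool pointing down it reaches from about 0.4 to 0.85 m from the base axis. Payload 10.4 kg.
Tool frame: the origin (TCP) lies between the finger pads; the fingertips stand ahead of it and the grasp point (between the pads) lies 3 mm ahead of it (r.tips_ahead is the z of the fingertips in the tool frame, in m); z points along the fingers, y is the line along which they close (so a half turn about z gives the same grasp; the last joint's range is limited). The gripper opens to 87 mm and grips with 3 to 60 N. Pads are 19 mm wide; open, the fingers measure 117 mm over their backs; the gripper's body (75 mm by 190 mm) begins 51 mm behind the grasp point.
Start: joints at [-1.301, 0.332, -0.065, 1.46, 0.022, 1.35, -0.088], TCP at [0.18, 0.598, 0.245] pointing down, gripper open.
Joint ranges: [-2.6, 2.6], [-0.5, 2.12], [-1.47, 1.34], [0.16, 2.42], [-1.27, 4.41], [0.06, 2.06], [-2.6, 2.6]. Speed limits (rad/s): [2.22, 2.22, 2.79, 2.79, 3.14, 3.14, 3.14].

## Interface

Orientations are given as a unit quaternion [x, y, z, w].
In Python, from bench import telemetry, camera, get_calibration, r gives the robot as it stands.
- The arm moves only by the tool drive_tool, never from a script. Its argument "series" is one flat list of numbers, 7 for each row, row after row: the turn, a rotation vector about the tool's x, y, z in units of 5 degrees (1.0 is 5 degrees), then the shift along the tool's x, y, z in units of 40 mm (1.0 is 40 mm), then the opening, from -1 (shut) to 1 (fully open). A call has 1 to 10 rows; each row is the pose to reach, as a shift and turn from the pose commanded when the call began, along the tool's axes at that moment; what a row does not reach only later rows make up. A row lasts 1/12 s, in which the tool goes at most 41.7 mm and 7.16 degrees, less where a joint would pass 70% of its speed; a pose out of reach is approached as far as the arm can. A call with a gripper value outside its range is refused whole. The fingers move at their own pace and stop on an object; "grip_force" is the grip in N (left out, the last holds). Time passes only in rows, so rows that repeat a pose let the fingers close. It gives the time, the measured TCP pose, the force, the opening and the grip force at its end, in the units of the state.
- telemetry.read_state(): the state, without advancing time (a new reading comes with each control period).
- camera(name): name is "scene" or "top"; returns the picture (420x560x3 uint8, red, green, blue); there is no depth.
- get_calibration(name): a dict with "fovy" (degrees; the focal length in pixels is half the picture's height over the tangent of half this angle, whatever the lens; pixels are square), "cx", "cy" (the principal point, pixels), "xyz" and "rotation" of the camera in the world. Camera axes: x right, y up, looking along -z (the intrinsics and any distortion apply to the point x, -y, -z); pixel columns grow to the right and rows downward; lengths in m; the calibration is good to about 2 mm. A picture is of the moment at which its call begins. get_calibration takes no time and is no camera call.
- r.close_job(): hands the job in; it is judged then, once.
The state is a dict: "time": time; "joint_positions": joint angles; "joint_vel": joint speeds; "joint_torque": joint torques, N m; "ee_pos": TCP position; "eef_rot": TCP orientation; "ft_force": force on the tool from outside, world axes, zero at the start; "torque": the same for the moment, N m; "width": finger opening in m; "grip_force": force on a finger pad.
Only numpy, scipy, OpenCV 4.12 (cv2) and the standard library are available. Lean on these libraries where they do the work, as an engineer would, in place of code of your own. Each camera call takes 0.05 s, during which the arm holds its last target. There are 200 camera calls.

## Working session

There is one attempt and no reset: what is moved stays moved. The work goes in short steps, Python scripts to look and compute and a tool call to move; the robot and the scene stay as the last step left them, time stands still between calls to the robot, and variables do not carry over. Pictures are saved under pics/ and viewed, at most 10 in all, crops included, and the job is handed in when it is done.

Besides the shell and the picture viewer there is one more tool, called after "Emit:" in YAML: its name, and indented under it one key for each argument. drive_tool: Moves the arm, as the interface text tells. Its arguments: {"type":"object","properties":{"series":{"type":"array"},"grip_force":{"type":"number"}},"required":["series"]}

```bash
mkdir -p pics; ls; python3 - <<'E'
from bench import telemetry,camera,get_calibration,r
import cv2
for n in("scene","top"):
    cv2.imwrite(f"pics/{n}0.png",camera(n)[:,:,::-1]); print(n,get_calibration(n))
print(telemetry.read_state(), r.tips_ahead)
E
```

```text
pics
scene {'fovy': 54.61115185523847, 'cx': 277.8326999408127, 'cy': 207.70186176971998, 'xyz': array([0.1766017 , 0.55904857, 0.84066128]), 'rotation': array([-0.09313792,  0.34994087,  0.90104905, -0.23869923])}
top {'fovy': 43.931773489352544, 'cx': 290.1883773030847, 'cy': 210.2869746414662, 'xyz': array([ 0.42863782, -0.04709803,  1.21046195]), 'rotation': array([ 0.02650831, -0.02501826, -0.69974872,  0.71345857])}
{'time': 0.1, 'joint_positions': array([-1.30061762,  0.332814  , -0.06470072,  1.46084469,  0.02160675,
        1.34992309, -0.08849963]), 'joint_vel': array([ 0.00070319, -0.00104992,  0.0004439 , -0.00409484,  0.00036925,
       -0.00064039, -0.00048874]), 'joint_torque': array([ 2.13624087e-03, -6.24549580e+01,  2.53584125e-02, -3.90706694e+01,
       -6.13348000e-02,  3.68087995e-02,  6.46702370e-05]), 'ee_pos': array([0.18029509, 0.59809442, 0.24383621]), 'eef_rot': array([ 1.45856404e-01,  9.89305560e-01, -6.43743697e-04, -6.19265757e-05]), 'ft_force': array([0.03977021, 0.04578012, 0.0580744 ]), 'torque': array([-0.00722538,  0.01138063,  0.03510184]), 'grip_force': 0.0, 'width': 0.0873061122171618} 0.022
```

View pics/scene0.png

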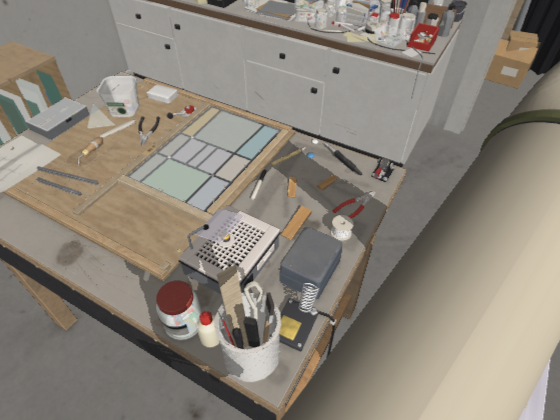

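View pics/top0.png

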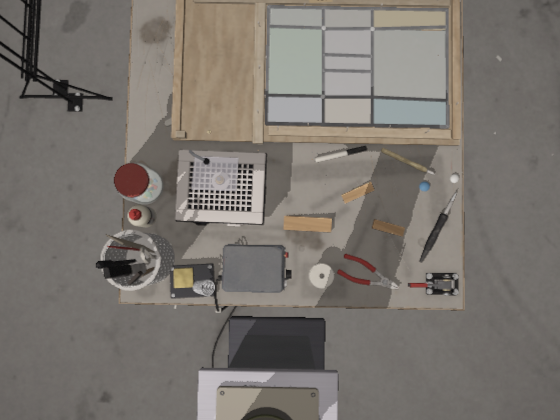

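The top view shows three wedge-like pieces: (308,224), (357,192) and (389,228). The piece at (308,224) is the largest, and it points at the grinder's near right corner around (265,222). I'll confirm with a crop.

```bash
cat > h.py <<'E'
import numpy as np,cv2
from scipy.spatial.transform import Rotation as R
from bench import telemetry,camera,get_calibration,r
def cam(n):
    c=get_calibration(n); return c,R.from_quat(c["rotation"]).as_matrix(),210/np.tan(np.radians(c["fovy"]/2))
def ray(n,u,v,z):
    c,M,f=cam(n); d=M@np.array([(u-c["cx"])/f,-(v-c["cy"])/f,-1]); return c["xyz"]+d*(z-c["xyz"][2])/d[2]
def proj(n,p):
    c,M,f=cam(n); q=M.T@(np.array(p)-c["xyz"]); return np.array([c["cx"]-f*q[0]/q[2],c["cy"]+f*q[1]/q[2]])
E
python3 - <<'E'
from h import *
im=cv2.imread("pics/top0.png")[140:250,170:410]
cv2.imwrite("pics/c1.png",cv2.resize(im,(0,0),fx=3.333,fy=3.333,interpolation=cv2.INTER_CUBIC))
im=cv2.imread("pics/scene0.png")[190:290,170:330]
cv2.imwrite("pics/c2.png",cv2.resize(im,(0,0),fx=5,fy=5,interpolation=cv2.INTER_CUBIC))
c,M,f=cam("top");print(M,f)
E
```

```text
[[ 0.01945164  0.99715705 -0.0727973 ]
 [-0.99980982  0.01929808 -0.00281218]
 [-0.00139933  0.07283816  0.99734279]] 520.6605363748133
```

View pics/c1.png

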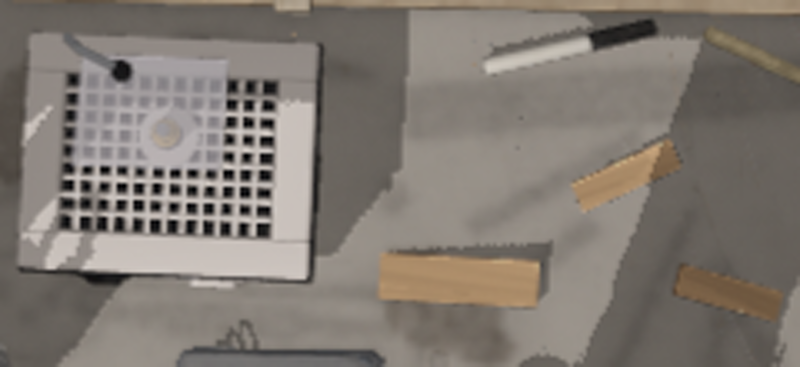

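View pics/c2.png

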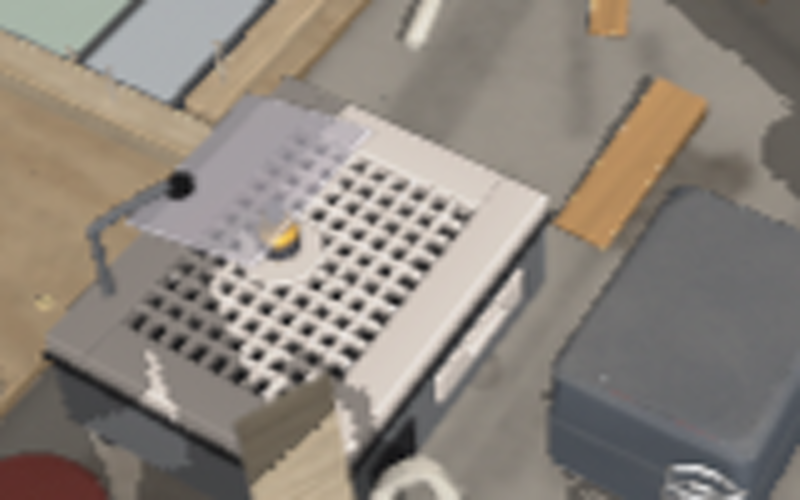

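The crops confirm it: the large wedge has its thin end at crop (380,253)–(380,300) and its butt at (540,262)–(538,306). The worktop corners are at about (30,34), (322,43), (311,281) and (19,270).

```bash
python3 - <<'E'
from h import *
P=lambda a,z:ray("top",170+(a[0]+.5)/3.333-.5,140+(a[1]+.5)/3.333-.5,z)
w=[P(a,z) for a,z in(((380,253),.002),((380,301),.002),((541,262),.0157),((538,307),.0157))]
g=[P(a,.088) for a in((30,34),(322,43),(311,281),(19,270))]
for p in w+g: print(p.round(4))
L=np.linalg.norm
print("wedge L,W",L((w[0]+w[1]-w[2]-w[3])/2),L(w[0]-w[1]),L(w[2]-w[3]))
print("grinder",[L(g[i]-g[i-1]).round(4) for i in range(4)])
t=(w[0]+w[1])/2;b=(w[2]+w[3])/2;d=t-b;print("tip",t,"butt",b,"yaw of wedge y vs +y deg",np.degrees(np.arctan2(-d[0],d[1])))
c=sum(g)/4;y=(g[0]+g[3]-g[1]-g[2])/2;x=(g[0]+g[1]-g[2]-g[3])/2
ay=np.arctan2(-y[0],y[1]);ax=np.arctan2(x[1],x[0]);print("grinder c",c,np.degrees([ay,ax]))
a=(ay+ax)/2;ex=np.array([np.cos(a),np.sin(a)]);ey=np.array([-np.sin(a),np.cos(a)])
f=c[:2]-.0615*ex-.079*ey;print("foot",f)
for n,p in(("tip",t),("butt",b)):print(n,"in grinder",(p[:2]-c[:2])@ex,(p[:2]-c[:2])@ey)
# other things: transformer box, spool, pliers in top (guess z)
for q,z in(((285,245),.07),((291,272),.05),((222,245),.07),((321,263),.04),((321,276),.04),((345,256),.014),((310,276),.04)):print(q,ray("top",*q,z).round(3))
# scene check of corner
for p in g+w+[np.r_[f,.088]]:print("scene",((proj("scene",p)-[170,190])*5).round(0))
E
```

```text
[ 0.5043 -0.0288  0.002 ]
[ 0.4708 -0.0294  0.002 ]
[ 0.4993 -0.1401  0.0157]
[ 0.4683 -0.1384  0.0157]
[0.638  0.2018 0.088 ]
[0.6357 0.0107 0.088 ]
[0.4799 0.0142 0.088 ]
[0.4833 0.2035 0.088 ]
wedge L,W 0.11106857253074782 0.03348767998073609 0.031096268134945725
grinder [np.float64(0.1547), np.float64(0.1912), np.float64(0.1559), np.float64(0.1893)]
tip [ 0.48752363 -0.02909484  0.002     ] butt [ 0.48381385 -0.13925279  0.0157    ] yaw of wedge y vs +y deg -1.9288170080421496
grinder c [0.55921546 0.10756199 0.088     ] [-0.8652274  -0.97351194]
foot [0.4964558  0.02955895]
tip in grinder -0.06948990309511417 -0.1377895524876795
butt in grinder -0.07143168554100057 -0.2479928522792503
(285, 245) [ 0.436 -0.034  0.07 ]
(291, 272) [ 0.376 -0.048  0.05 ]
(222, 245) [0.433 0.104 0.07 ]
(321, 263) [ 0.397 -0.115  0.04 ]
(321, 276) [ 0.368 -0.115  0.04 ]
(345, 256) [ 0.413 -0.171  0.014]
(310, 276) [ 0.368 -0.091  0.04 ]
scene [ 45. 333.]
scene [289.  67.]
scene [554. 189.]
scene [328. 483.]
scene [553. 221.]
scene [609. 245.]
scene [659.  72.]
scene [708.  95.]
scene [508. 197.]
```

The sizes match: wedge 111 × 32 mm, worktop 155 × 190 mm. The foot is at about (0.496, 0.030). Next I'll check the height of the dark box, because the gripper body passes near it.

```bash
python3 - <<'E'
from h import *
from scipy.optimize import least_squares
def tri(a,b):
    s=least_squares(lambda p:np.r_[proj("top",p)-a,proj("scene",p)-b],[.45,0,.05]);print(a,s.x.round(3),s.cost.round(1))
tri((284,247),(170+692/5,190+187/5))   # dark box back right
tri((223,247),(170+556/5,190+368/5))   # dark box back left
tri((263.5,224.3),(170+549/5,190+203/5)) # worktop corner (expect z .088)
E
python3 - <<'E'
import cv2
im=cv2.imread("pics/scene0.png")[200:390,140:400]
cv2.imwrite("pics/c3.png",cv2.resize(im,(0,0),fx=3,fy=3,interpolation=cv2.INTER_CUBIC))
E
```

```text
(284, 247) [ 0.43  -0.032  0.07 ] 0.4
(223, 247) [0.429 0.1   0.082] 0.1
(263.5, 224.3) [0.481 0.014 0.076] 0.3
```

View pics/c3.png

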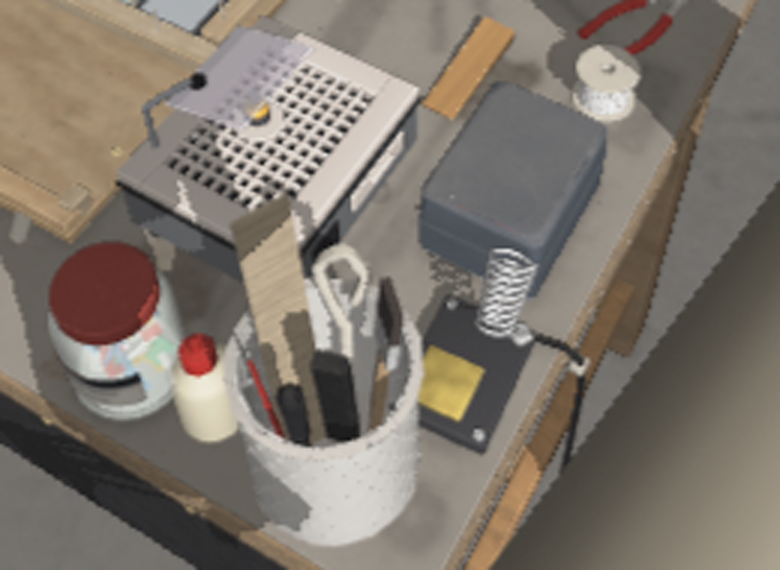

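The dark box is about 75–80 mm tall, with its right edge at y ≈ -0.035. I'll push with shut fingers tilted 22° so the gripper body stays behind the tips. I'll travel high, at about z = 0.40.

```bash
cat >> h.py <<'E'
def ori(yaw,tilt):  # yaw of push dir from +y toward +x (deg); tilt: tips lead (deg)
    a=np.radians(yaw);u=np.array([np.sin(a),np.cos(a),0]);t=np.radians(tilt);up=np.array([0,0,1.])
    x=u*np.cos(t)+up*np.sin(t);z=u*np.sin(t)-up*np.cos(t);return R.from_matrix(np.c_[x,np.cross(z,x),z])
def rows(*wp):
    s=telemetry.read_state();Rc=R.from_quat(s["eef_rot"])
    print(s["time"],s["ee_pos"].round(4),"F",s["ft_force"].round(2),"w",s["width"].round(4))
    for p,o in wp:
        print((np.degrees((Rc.inv()*o).as_rotvec())/5).round(2),(Rc.inv().apply(np.array(p)-s["ee_pos"])/.04).round(3))
E
python3 - <<'E'
from h import *
R0=R.from_quat(telemetry.read_state()["eef_rot"])
rows(([.22,.58,.40],R0),([.48,.32,.40],ori(4.3,0)),([.48,-.186,.40],ori(4.3,22)))
E
```

```text
Traceback (most recent call last):
  File "h.py", line 15, in rows
    print(s["time"],s["ee_pos"].round(4),"F",s["ft_force"].round(2),"w",s["width"].round(4))
                                                                        ^^^^^^^^^^^^^^^^
AttributeError: 'float' object has no attribute 'round'
```

```bash
sed -i 's/s\["width"\].round(4)/round(s["width"],4)/' h.py
python3 - <<'E'
from h import *
R0=R.from_quat(telemetry.read_state()["eef_rot"])
rows(([.22,.58,.40],R0),([.48,.32,.40],ori(4.3,0)),([.48,-.186,.40],ori(4.3,22)))
E
```

```text
0.1 [0.1803 0.5981 0.2438] F [0.04 0.05 0.06] w 0.0873
[0. 0. 0.] [-1.081 -0.152 -3.904]
[-1.000e-02  1.000e-02  1.551e+01] [-9.18  -4.499 -3.898]
[-2.99  3.71 15.3 ] [-12.831 -16.611  -3.882]
```

Emit:
drive_tool:
  series: [0,0,0,-1.1,-0.15,-3.9,-1,0,0,0,-1.1,-0.15,-3.9,-1,0,0,0,-1.1,-0.15,-3.9,-1,0,0,0,-1.1,-0.15,-3.9,-1,0,0,15.5,-9.2,-4.5,-3.9,-1,0,0,15.5,-9.2,-4.5,-3.9,-1,0,0,15.5,-9.2,-4.5,-3.9,-1,0,0,15.5,-9.2,-4.5,-3.9,-1,0,0,15.5,-9.2,-4.5,-3.9,-1,0,0,15.5,-9.2,-4.5,-3.9,-1]
  grip_force: 20

```text
time: 0.93
ee_pos: [0.3985, 0.4013, 0.4004]
eef_rot: [0.501, 0.866, -0.0, -0.0]
ft_force: [0.9, 0.0, -0.4]
width: 0.0279
grip_force: 0.0
```

```bash
python3 - <<'E'
from h import *
rows(([.48,.32,.40],ori(4.3,0)),([.48,-.186,.40],ori(4.3,22)))
E
```

```text
0.9333 [0.3985 0.4013 0.4004] F [ 0.86  0.05 -0.38] w 0.0279
[-0.   -0.    6.84] [-2.778  0.752  0.009]
[-1.32  4.27  6.75] [-1.3744e+01 -5.5540e+00  1.0000e-02]
```

Emit:
drive_tool:
  series: [0,0,6.8,-2.8,0.75,0,-1,0,0,6.8,-2.8,0.75,0,-1,0,0,6.8,-2.8,0.75,0,-1,-1.3,4.3,6.75,-13.75,-5.55,0,-1,-1.3,4.3,6.75,-13.75,-5.55,0,-1,-1.3,4.3,6.75,-13.75,-5.55,0,-1,-1.3,4.3,6.75,-13.75,-5.55,0,-1,-1.3,4.3,6.75,-13.75,-5.55,0,-1,-1.3,4.3,6.75,-13.75,-5.55,0,-1,-1.3,4.3,6.75,-13.75,-5.55,0,-1]

```text
time: 1.77
ee_pos: [0.4807, 0.0274, 0.4006]
eef_rot: [0.718, 0.669, 0.14, -0.132]
ft_force: [1.0, 0.2, 0.5]
width: 0.0004
grip_force: 0.0
```

```bash
python3 - <<'E'
from h import *
rows(([.48,-.186,.40],ori(4.3,22)),([.480,-.188,.12],ori(4.3,22)))
E
```

```text
1.7667 [0.4807 0.0274 0.4006] F [0.99 0.21 0.46] w 0.0004
[-0.04 -0.04  0.06] [-4.935  0.349 -1.999]
[-0.04 -0.04  0.06] [-7.627  0.364  4.463]
```

Emit:
drive_tool:
  series: [0,0,0,-4.95,0.35,-2.0,-1,0,0,0,-4.95,0.35,-2.0,-1,0,0,0,-4.95,0.35,-2.0,-1,0,0,0,-4.95,0.35,-2.0,-1,0,0,0,-4.95,0.35,-2.0,-1,0,0,0,-7.65,0.35,4.45,-1,0,0,0,-7.65,0.35,4.45,-1,0,0,0,-7.65,0.35,4.45,-1,0,0,0,-7.65,0.35,4.45,-1,0,0,0,-7.65,0.35,4.45,-1]

```text
time: 2.6
ee_pos: [0.48, -0.1847, 0.1898]
eef_rot: [0.717, 0.67, 0.14, -0.132]
ft_force: [1.5, 0.3, 0.1]
width: 0.0005
grip_force: 0.0
```

```bash
python3 - <<'E'
from h import *
rows(([.4804,-.186,.06],ori(4.3,22)),([.4804,-.186,.027],ori(4.3,22)))
cv2.imwrite("pics/t2.png",cv2.resize(camera("top")[140:310,240:440,::-1],(0,0),fx=3.5,fy=3.5,interpolation=cv2.INTER_CUBIC))
E
```

```text
2.6 [ 0.48   -0.1847  0.1898] F [1.49 0.32 0.13] w 0.0005
[-0.05 -0.03  0.06] [-1.251  0.018  2.993]
[-0.05 -0.03  0.06] [-1.562  0.019  3.757]
```

View pics/t2.png

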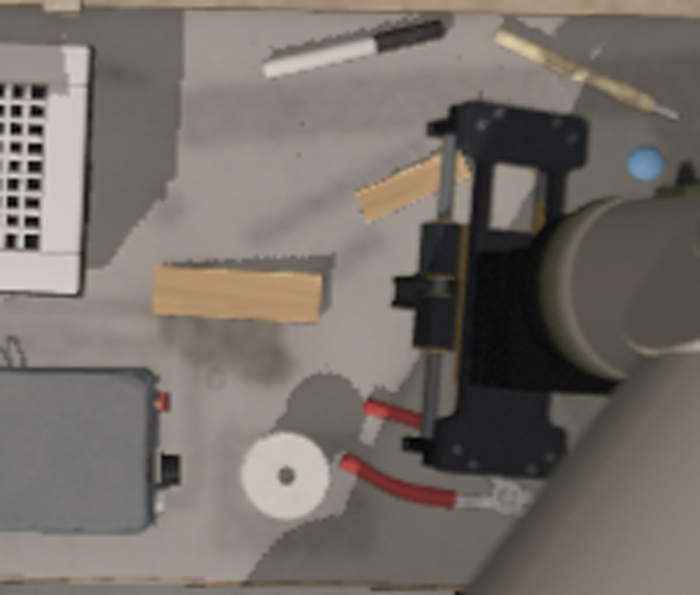

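The gripper hovers behind the butt, with its fingers near (405,290) in line with the wedge at (240,292). Now I'll lower it.

Emit:
drive_tool:
  series: [0,0,0,-1.25,0,3.0,-1,0,0,0,-1.25,0,3.0,-1,0,0,0,-1.25,0,3.0,-1,0,0,0,-1.25,0,3.0,-1,0,0,0,-1.45,0.02,3.4,-1,0,0,0,-1.55,0.02,3.75,-1,0,0,0,-1.55,0.02,3.75,-1,0,0,0,-1.55,0.02,3.75,-1,0,0,0,-1.55,0.02,3.75,-1]

```text
time: 3.4
ee_pos: [0.4818, -0.186, 0.0311]
eef_rot: [0.717, 0.67, 0.14, -0.131]
ft_force: [0.0, -0.3, 0.2]
width: 0.0006
grip_force: 0.0
```

```bash
python3 - <<'E'
from h import *
u=np.array([.075,.997,0])
p=np.array([.4804,-.186,.027])
rows(*[(p+u*d,ori(4.3,22)) for d in(0,.03,.04,.05,.08,.09)])
E
```

```text
3.4 [ 0.4818 -0.186   0.0311] F [ 0.   -0.34  0.24] w 0.0006
[-0.03 -0.03  0.07] [-0.042 -0.034  0.094]
[-0.03 -0.03  0.07] [ 0.653 -0.029  0.377]
[-0.03 -0.03  0.07] [ 0.884 -0.027  0.471]
[-0.03 -0.03  0.07] [ 1.116 -0.026  0.565]
[-0.03 -0.03  0.07] [ 1.81  -0.02   0.848]
[-0.03 -0.03  0.07] [ 2.042 -0.019  0.942]
```

Emit:
drive_tool:
  series: [0,0,0,0,0,0,-1,0,0,0,0.25,0,0.1,-1,0,0,0,0.45,0,0.18,-1,0,0,0,0.6,0,0.245,-1,0,0,0,0.7,0,0.285,-1,0,0,0,0.8,0,0.326,-1,0,0,0,0.9,0,0.367,-1,0,0,0,1.0,0,0.407,-1,0,0,0,1.0,0,0.407,-1,0,0,0,1.0,0,0.407,-1]

```text
time: 4.23
ee_pos: [0.4839, -0.1425, 0.0295]
eef_rot: [0.717, 0.67, 0.14, -0.132]
ft_force: [0.2, 0.8, 0.2]
width: 0.0003
grip_force: 0.0
```

```bash
python3 - <<'E'
from h import *
rows(([.4836,-.1429,.027],ori(4.3,22)))
cv2.imwrite("pics/t3.png",cv2.resize(camera("top")[180:270,240:360,::-1],(0,0),fx=6,fy=6,interpolation=cv2.INTER_CUBIC))
E
```

```text
4.2333 [ 0.4839 -0.1425  0.0295] F [0.18 0.82 0.21] w 0.0003
[-0.05 -0.03  0.07] [-0.033 -0.007  0.053]
```

View pics/t3.png

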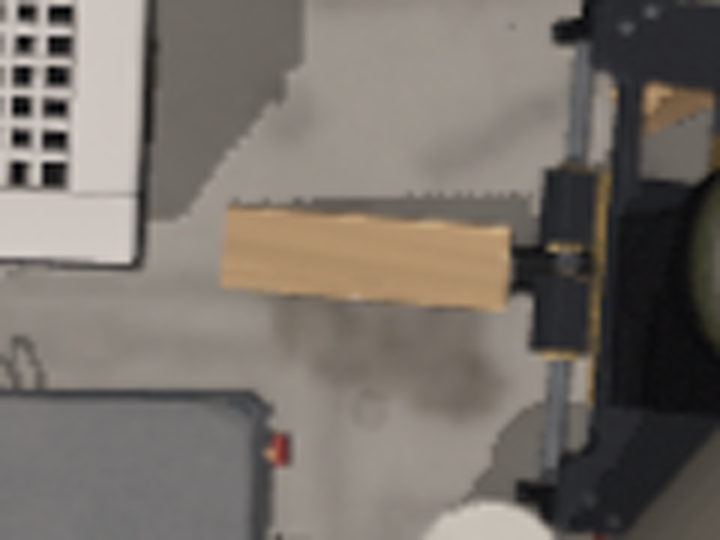

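The wedge has moved and turned. Its thin end is at crop (228,204)–(220,286) and its butt at (512,227)–(505,310).

```bash
python3 - <<'E'
from h import *
P=lambda a,z:ray("top",240+(a[0]+.5)/6-.5,180+(a[1]+.5)/6-.5,z)[:2]
w=[P((228,204),.002),P((220,286),.002),P((512,227),.0157),P((505,310),.0157)]
t=(w[0]+w[1])/2;b=(w[2]+w[3])/2;d=(t-b);f=np.array([.4965,.0296]);e=f-b
print(t,b,np.linalg.norm(d),"yaw",np.degrees(np.arctan2(d[0],d[1])),"to foot",np.degrees(np.arctan2(e[0],e[1])))
n=d/np.linalg.norm(d);print("lateral foot off axis",e[0]*n[1]-e[1]*n[0],"tip to foot",(f-t)@n)
E
```

```text
[ 0.49266395 -0.01331339] [ 0.485046   -0.12274433] 0.10969578141538079 yaw 3.982174118137061 to foot 4.299689975634027
lateral foot off axis 0.0008466246352591168 tip to foot 0.04307618483073883
```

Aligned: the foot is 0.8 mm off the wedge axis and 43 mm ahead of the tip. Contact can't come before about 47 mm of travel, so I'll push 40 mm first.

Emit:
drive_tool:
  series: [0,0,0,0.12,0,0.047,-1,0,0,0,0.23,0,0.094,-1,0,0,0,0.35,0,0.142,-1,0,0,0,0.46,0,0.188,-1,0,0,0,0.58,0,0.236,-1,0,0,0,0.7,0,0.284,-1,0,0,0,0.81,0,0.33,-1,0,0,0,0.93,0,0.378,-1,0,0,0,0.93,0,0.378,-1,0,0,0,0.93,0,0.378,-1]

```text
time: 5.12
ee_pos: [0.4867, -0.1022, 0.0295]
eef_rot: [0.717, 0.67, 0.14, -0.132]
ft_force: [-0.1, 0.6, 0.7]
width: 0.0009
grip_force: 0.0
```

Emit:
drive_tool:
  series: [0,0,0,0.02,0,0.009,-1,0,0,0,0.05,0,0.019,-1,0,0,0,0.07,0,0.028,-1,0,0,0,0.09,0,0.038,-1,0,0,0,0.12,0,0.047,-1,0,0,0,0.14,0,0.057,-1,0,0,0,0.14,0,0.057,-1]

```text
time: 5.7
ee_pos: [0.4871, -0.0963, 0.0295]
eef_rot: [0.717, 0.67, 0.14, -0.132]
ft_force: [0.5, -0.3, -0.2]
width: 0.0007
grip_force: 0.0
```

Emit:
drive_tool:
  series: [0,0,0,0.02,0,0.009,-1,0,0,0,0.05,0,0.019,-1,0,0,0,0.07,0,0.028,-1,0,0,0,0.07,0,0.028,-1]

```text
time: 6.03
ee_pos: [0.4872, -0.0933, 0.0295]
eef_rot: [0.717, 0.67, 0.14, -0.132]
ft_force: [0.6, -0.4, -0.4]
width: 0.0004
grip_force: 0.0
```

Emit:
drive_tool:
  series: [0,0,0,0.02,0,0.009,-1,0,0,0,0.05,0,0.019,-1,0,0,0,0.07,0,0.028,-1,0,0,0,0.07,0,0.028,-1]

```text
time: 6.37
ee_pos: [0.4874, -0.0902, 0.0295]
eef_rot: [0.717, 0.67, 0.14, -0.132]
ft_force: [-0.0, -0.1, 0.1]
width: -0.0001
grip_force: 0.0
```

Emit:
drive_tool:
  series: [0,0,0,0.02,0,0.009,-1,0,0,0,0.05,0,0.019,-1,0,0,0,0.07,0,0.028,-1,0,0,0,0.07,0,0.028,-1]

```text
time: 6.7
ee_pos: [0.4876, -0.0872, 0.0295]
eef_rot: [0.717, 0.67, 0.14, -0.132]
ft_force: [0.5, 0.8, 0.2]
width: 0.0005
grip_force: 0.0
```

Emit:
drive_tool:
  series: [0,0,0,0.02,0,0.009,-1,0,0,0,0.05,0,0.019,-1,0,0,0,0.07,0,0.028,-1,0,0,0,0.07,0,0.028,-1]

```text
time: 7.03
ee_pos: [0.4879, -0.0842, 0.0295]
eef_rot: [0.717, 0.67, 0.14, -0.132]
ft_force: [0.3, -0.2, 0.1]
width: 0.0008
grip_force: 0.0
```

Emit:
drive_tool:
  series: [0,0,0,0.02,0,0.009,-1,0,0,0,0.05,0,0.019,-1,0,0,0,0.05,0,0.019,-1]

```text
time: 7.28
ee_pos: [0.488, -0.0821, 0.0296]
eef_rot: [0.717, 0.67, 0.14, -0.132]
ft_force: [-0.1, 0.1, 0.3]
width: 0.0001
grip_force: 0.0
```

Emit:
drive_tool:
  series: [0,0,0,0.02,0,0.009,-1,0,0,0,0.05,0,0.019,-1,0,0,0,0.05,0,0.019,-1]

```text
time: 7.53
ee_pos: [0.4882, -0.0799, 0.0296]
eef_rot: [0.717, 0.67, 0.14, -0.132]
ft_force: [0.8, -0.2, 0.4]
width: 0.0007
grip_force: 0.0
```

Emit:
drive_tool:
  series: [0,0,0,0.02,0,0.009,-1,0,0,0,0.05,0,0.019,-1,0,0,0,0.05,0,0.019,-1]

```text
time: 7.78
ee_pos: [0.4883, -0.0778, 0.0297]
eef_rot: [0.717, 0.67, 0.14, -0.132]
ft_force: [0.4, -0.2, 0.2]
width: 0.0006
grip_force: 0.0
```

Emit:
drive_tool:
  series: [0,0,0,0.02,0,0.009,-1,0,0,0,0.05,0,0.019,-1,0,0,0,0.05,0,0.019,-1]

```text
time: 8.03
ee_pos: [0.4884, -0.0757, 0.0297]
eef_rot: [0.717, 0.67, 0.14, -0.132]
ft_force: [0.6, -0.5, 0.2]
width: 0.0005
grip_force: 0.0
```

Emit:
drive_tool:
  series: [0,0,0,0.02,0,0.009,-1,0,0,0,0.05,0,0.019,-1,0,0,0,0.05,0,0.019,-1]

```text
time: 8.28
ee_pos: [0.4886, -0.0736, 0.0298]
eef_rot: [0.717, 0.67, 0.14, -0.132]
ft_force: [0.4, 0.4, 0.7]
width: 0.0003
grip_force: 0.0
```

Emit:
drive_tool:
  series: [0,0,0,0.02,0,0.009,-1,0,0,0,0.05,0,0.019,-1,0,0,0,0.05,0,0.019,-1]

```text
time: 8.53
ee_pos: [0.4887, -0.0714, 0.0298]
eef_rot: [0.717, 0.67, 0.14, -0.132]
ft_force: [0.5, -0.2, -0.5]
width: 0.0005
grip_force: 0.0
```

Emit:
drive_tool:
  series: [0,0,0,0.02,0,0.009,-1,0,0,0,0.05,0,0.019,-1,0,0,0,0.05,0,0.019,-1]

```text
time: 8.78
ee_pos: [0.4889, -0.0693, 0.0299]
eef_rot: [0.717, 0.67, 0.14, -0.132]
ft_force: [-0.1, 0.1, -1.1]
width: 0.0008
grip_force: 0.0
```

Emit:
drive_tool:
  series: [0,0,0,0.02,0,0.009,-1,0,0,0,0.05,0,0.019,-1,0,0,0,0.05,0,0.019,-1]

```text
time: 9.03
ee_pos: [0.489, -0.0671, 0.0299]
eef_rot: [0.717, 0.67, 0.14, -0.132]
ft_force: [-0.1, -0.5, -0.1]
width: 0.0004
grip_force: 0.0
```

```bash
python3 - <<'E'
from h import *
cv2.imwrite("pics/t4.png",cv2.resize(camera("top")[180:290,220:340,::-1],(0,0),fx=5,fy=5,interpolation=cv2.INTER_CUBIC))
print(telemetry.read_state()["ft_force"])
E
```

```text
[-0.64266539  0.20245186  0.35254159]
```

View pics/t4.png

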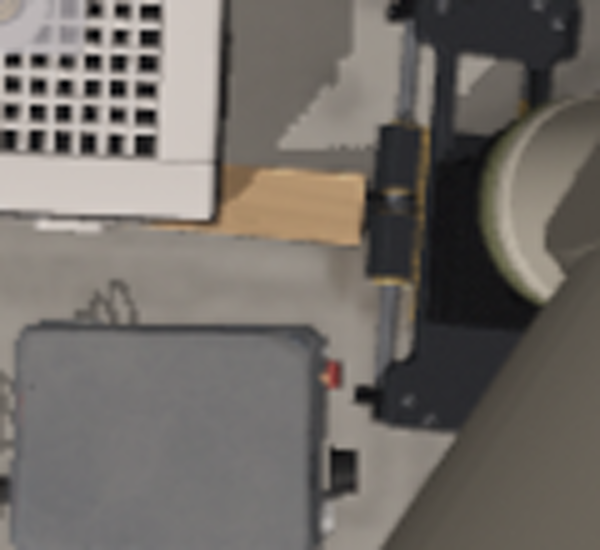

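The wedge is running under the near right corner and is visible from (220,165) to (365,245). The gripper clears the dark box, so I'll keep going.

Emit:
drive_tool:
  series: [0,0,0,0.02,0,0.009,-1,0,0,0,0.05,0,0.019,-1,0,0,0,0.05,0,0.019,-1]

```text
time: 9.33
ee_pos: [0.4892, -0.065, 0.03]
eef_rot: [0.717, 0.67, 0.14, -0.132]
ft_force: [-0.1, 0.2, -0.2]
width: 0.0005
grip_force: 0.0
```

Emit:
drive_tool:
  series: [0,0,0,0.02,0,0.009,-1,0,0,0,0.05,0,0.019,-1,0,0,0,0.05,0,0.019,-1]

```text
time: 9.58
ee_pos: [0.4893, -0.0631, 0.03]
eef_rot: [0.717, 0.67, 0.14, -0.132]
ft_force: [0.5, -1.2, -0.7]
width: 0.0006
grip_force: 0.4
```

Emit:
drive_tool:
  series: [0,0,0,0.025,0,0.01,-1,0,0,0,0.025,0,0.01,-1,0,0,0,0.025,0,0.01,-1]

```text
time: 9.83
ee_pos: [0.4894, -0.0623, 0.03]
eef_rot: [0.717, 0.67, 0.14, -0.132]
ft_force: [0.9, -1.5, 0.4]
width: 0.0005
grip_force: 0.8
```

Emit:
drive_tool:
  series: [0,0,0,0.025,0,0.01,-1,0,0,0,0.025,0,0.01,-1,0,0,0,0.025,0,0.01,-1]

```text
time: 10.08
ee_pos: [0.4894, -0.0614, 0.03]
eef_rot: [0.717, 0.67, 0.14, -0.131]
ft_force: [-0.9, -4.3, -0.5]
width: 0.0005
grip_force: 1.7
```

Emit:
drive_tool:
  series: [0,0,0,0.0125,0,0.005,-1,0,0,0,0.0125,0,0.005,-1,0,0,0,0.0125,0,0.005,-1]

```text
time: 10.33
ee_pos: [0.4895, -0.0608, 0.03]
eef_rot: [0.717, 0.67, 0.14, -0.131]
ft_force: [0.3, -5.2, -0.6]
width: 0.0002
grip_force: 2.4
```

```bash
python3 - <<'E'
from h import *
for i in range(6):
    camera("top");s=telemetry.read_state();print(s["ee_pos"].round(4),s["ft_force"].round(2))
E
```

```text
[ 0.4895 -0.0608  0.03  ] [-0.65 -5.22  0.98]
[ 0.4895 -0.0608  0.03  ] [-0.4  -5.02 -0.04]
[ 0.4895 -0.0607  0.03  ] [-0.14 -5.48 -0.06]
[ 0.4895 -0.0607  0.03  ] [-0.72 -4.61  0.59]
[ 0.4895 -0.0606  0.03  ] [ 0.22 -4.32 -0.15]
[ 0.4895 -0.0606  0.03  ] [-1.03 -5.2  -0.64]
```

Emit:
drive_tool:
  series: [0,0,0,0.0125,0,0.005,-1,0,0,0,0.0125,0,0.005,-1,0,0,0,0.0125,0,0.005,-1,0,0,0,0.0125,0,0.005,-1]

```text
time: 10.97
ee_pos: [0.4895, -0.0603, 0.03]
eef_rot: [0.717, 0.67, 0.14, -0.131]
ft_force: [0.1, -5.7, -0.3]
width: 0.0008
grip_force: 2.8
```

```bash
python3 - <<'E'
from h import *
a=[]
for i in range(5):
    camera("top");s=telemetry.read_state();a.append(s["ft_force"])
print(s["ee_pos"].round(4),np.mean(a,0))
E
```

```text
[ 0.4895 -0.0602  0.03  ] [-0.57653506 -5.46666052 -0.54313245]
```

Emit:
drive_tool:
  series: [0,0,0,0.0125,0,0.005,-1,0,0,0,0.0125,0,0.005,-1,0,0,0,0.0125,0,0.005,-1,0,0,0,0.0125,0,0.005,-1]

```text
time: 11.55
ee_pos: [0.4896, -0.0599, 0.03]
eef_rot: [0.718, 0.67, 0.14, -0.131]
ft_force: [0.3, -5.8, 0.3]
width: 0.0002
grip_force: 3.1
```

```bash
python3 - <<'E'
from h import *
a=[]
for i in range(5):
    camera("top");s=telemetry.read_state();a.append(s["ft_force"])
print(s["ee_pos"].round(4),np.mean(a,0))
p=s["ee_pos"]
rows((p-[.0022,.03,0],ori(4.3,22)),(p-[.0022,.06,-.2],ori(4.3,0)),([.492,.027,.19],ori(1,0)))
E
```

```text
[ 0.4896 -0.0599  0.03  ] [-0.55425539 -6.37112689 -0.1557255 ]
11.8 [ 0.4896 -0.0599  0.03  ] F [-0.86 -6.21 -0.39] w 0.0006
[-0.04 -0.02  0.06] [-0.697 -0.003 -0.283]
[-0.03 -4.42  0.07] [ 0.491  0.04  -5.197]
[ 0.1  -4.42 -0.58] [ 3.516 -0.095 -2.888]
```

Snug at about 6 N. Now I'll back off, rise and hover over the corner.

Emit:
drive_tool:
  series: [0,0,0,-0.3,0,-0.12,-1,0,0,0,-0.7,0,-0.28,-1,0,0,0,-0.7,0,-0.28,-1,0,0,0,-0.7,0,-0.28,-1,0,-4.4,0.05,0.5,0,-5.2,-1,0,-4.4,0.05,0.5,0,-5.2,-1,0,-4.4,0.05,0.5,0,-5.2,-1,0,-4.4,0.05,0.5,0,-5.2,-1,0,-4.4,0.05,0.5,0,-5.2,-1,0,-4.4,0.05,0.5,0,-5.2,-1]

```text
time: 12.63
ee_pos: [0.4875, -0.118, 0.2351]
eef_rot: [0.731, 0.682, 0.002, -0.001]
ft_force: [0.2, -0.5, 0.4]
width: 0.0001
grip_force: 0.0
```

```bash
python3 - <<'E'
from h import *
rows(([.490,.024,.20],ori(1,0)),([.490,.024,.13],ori(1,0)),([.490,.024,.115],ori(1,0)))
E
```

```text
12.6333 [ 0.4875 -0.118   0.2351] F [ 0.22 -0.51  0.4 ] w 0.0001
[ 0.03 -0.05 -0.59] [ 3.543 -0.186  0.89 ]
[ 0.03 -0.05 -0.59] [ 3.536 -0.19   2.64 ]
[ 0.03 -0.05 -0.59] [ 3.534 -0.191  3.015]
```

Emit:
drive_tool:
  series: [0,0,-0.6,3.55,-0.2,0.9,-1,0,0,-0.6,3.55,-0.2,0.9,-1,0,0,-0.6,3.55,-0.2,0.9,-1,0,0,-0.6,3.55,-0.2,0.9,-1,0,0,-0.6,3.55,-0.2,0.9,-1,0,0,-0.6,3.55,-0.2,1.8,-1,0,0,-0.6,3.55,-0.2,2.5,-1,0,0,-0.6,3.55,-0.2,2.5,-1,0,0,-0.6,3.55,-0.2,2.5,-1,0,0,-0.6,3.55,-0.2,2.5,-1]

```text
time: 13.47
ee_pos: [0.4885, 0.0231, 0.1321]
eef_rot: [0.714, 0.7, 0.0, -0.002]
ft_force: [0.8, -0.4, 0.8]
width: 0.0003
grip_force: 0.0
```

```bash
python3 - <<'E'
from h import *
rows(([.490,.024,.115],ori(1,0)),([.490,.024,.110],ori(1,0)))
cv2.imwrite("pics/s5.png",cv2.resize(camera("scene")[170:290,160:320,::-1],(0,0),fx=5,fy=5,interpolation=cv2.INTER_CUBIC))
E
```

```text
13.4667 [0.4885 0.0231 0.1321] F [ 0.84 -0.39  0.81] w 0.0003
[-0.02 -0.03 -0.04] [0.022 0.037 0.427]
[-0.02 -0.03 -0.04] [0.022 0.037 0.552]
```

View pics/s5.png

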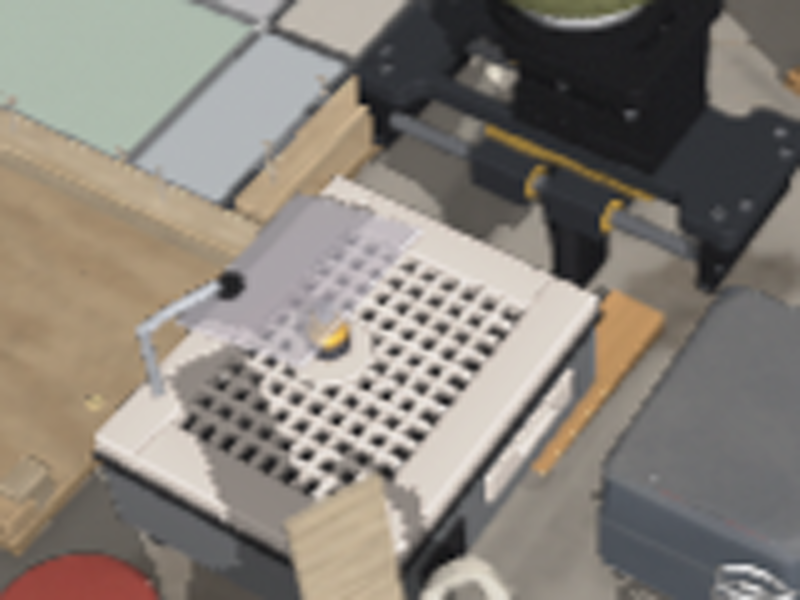

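```bash
python3 - <<'E'
from h import *
s=telemetry.read_state();M=R.from_quat(s["eef_rot"]);p=s["ee_pos"]
for n,o in(("scene",(160,170)),):
  for q in([0,0,.022],[.0095,.015,.022],[.0095,-.015,.022],[-.0095,.015,.022],[-.0095,-.015,.022],[0,0,-.02]):
    print(q,((proj(n,p+M.apply(q))-o)*5).round())
for z in(.088,.076): print("corner",z,((proj("scene",[.4805,.0142,z])-[160,170])*5).round())
E
```

```text
[0, 0, 0.022] [578. 264.]
[0.0095, 0.015, 0.022] [540. 265.]
[0.0095, -0.015, 0.022] [595. 290.]
[-0.0095, 0.015, 0.022] [561. 239.]
[-0.0095, -0.015, 0.022] [616. 263.]
[0, 0, -0.02] [578. 204.]
corner 0.088 [603. 288.]
corner 0.076 [603. 304.]
```

The fingertip hovers just above the corner, at about (575,270) in the crop. I'll shift it 5 mm inward and go down slowly.

Emit:
drive_tool:
  series: [0,0,0,0.12,0.12,0,-1,0,0,0,0.12,0.12,0.15,-1,0,0,0,0.12,0.12,0.3,-1,0,0,0,0.12,0.12,0.37,-1,0,0,0,0.12,0.12,0.37,-1,0,0,0,0.12,0.12,0.37,-1]

```text
time: 14.02
ee_pos: [0.4925, 0.0279, 0.1156]
eef_rot: [0.714, 0.7, -0.0, -0.002]
ft_force: [0.5, -0.3, 1.1]
width: 0.0003
grip_force: 0.0
```

Emit:
drive_tool:
  series: [0,0,0,0,0,0.025,-1,0,0,0,0,0,0.05,-1,0,0,0,0,0,0.05,-1,0,0,0,0,0,0.05,-1]

```text
time: 14.35
ee_pos: [0.4928, 0.0281, 0.1139]
eef_rot: [0.714, 0.7, 0.0, -0.002]
ft_force: [-0.1, 0.3, -0.2]
width: 0.0004
grip_force: 0.0
```

Emit:
drive_tool:
  series: [0,0,0,0,0,0.025,-1,0,0,0,0,0,0.05,-1,0,0,0,0,0,0.05,-1,0,0,0,0,0,0.05,-1]

```text
time: 14.68
ee_pos: [0.4927, 0.0281, 0.1118]
eef_rot: [0.714, 0.7, -0.0, -0.002]
ft_force: [-0.2, 1.0, 0.4]
width: 0.0006
grip_force: 0.0
```

Emit:
drive_tool:
  series: [0,0,0,0,0,0.025,-1,0,0,0,0,0,0.05,-1,0,0,0,0,0,0.05,-1]

```text
time: 14.93
ee_pos: [0.4929, 0.0281, 0.1104]
eef_rot: [0.714, 0.7, 0.0, -0.002]
ft_force: [-4.8, -0.3, 9.6]
width: 0.0003
grip_force: 5.1
```

Emit:
drive_tool:
  series: [0,0,0,0,0,0,-1,0,0,0,0,0,0,-1,0,0,0,0,0,0,-1,0,0,0,0,0,0,-1,0,0,0,0,0,0,-1,0,0,0,0,0,0,-1,0,0,0,0,0,0,-1,0,0,0,0,0,0,-1]

```text
time: 15.6
ee_pos: [0.4929, 0.0281, 0.1104]
eef_rot: [0.714, 0.7, 0.0, -0.002]
ft_force: [-3.5, 0.0, 10.4]
width: 0.0004
grip_force: 5.3
```

```bash
python3 - <<'E'
from h import *
for i in range(3):
    camera("top");s=telemetry.read_state();print(s["time"],s["ee_pos"].round(4),s["ft_force"].round(2))
E
```

```text
15.65 [0.4929 0.0281 0.1104] [-4.15 -0.62  9.4 ]
15.7 [0.4929 0.0281 0.1104] [-3.95 -0.63 11.46]
15.75 [0.4929 0.0281 0.1104] [-3.37 -0.35 11.2 ]
```

The corner holds level at 10 N with no dip (tip at z ≈ 0.0884). I'll lift away.

Emit:
drive_tool:
  series: [0,0,0,0,0,-0.2,-1,0,0,0,0,0,-0.6,-1,0,0,0,0,0,-1.5,-1,0,0,0,0,0,-2.5,-1,0,0,0,-5,0,-4,-1,0,0,0,-5,0,-4,-1,0,0,0,-5,0,-4,-1,0,0,0,-5,0,-4,-1,0,0,0,-5,0,-4,-1,0,0,0,-5,0,-4,-1]

```text
time: 16.58
ee_pos: [0.488, -0.1808, 0.2722]
eef_rot: [0.718, 0.697, 0.001, 0.001]
ft_force: [-0.6, -0.7, 0.4]
width: 0.0006
grip_force: 0.0
```

```bash
python3 - <<'E'
from h import *
print(telemetry.read_state()["ft_force"])
cv2.imwrite("pics/t6.png",cv2.resize(camera("top")[140:250,170:410,::-1],(0,0),fx=3.333,fy=3.333,interpolation=cv2.INTER_CUBIC))
E
```

```text
[-0.62795041 -0.6895654   0.39893392]
```

View pics/t6.png

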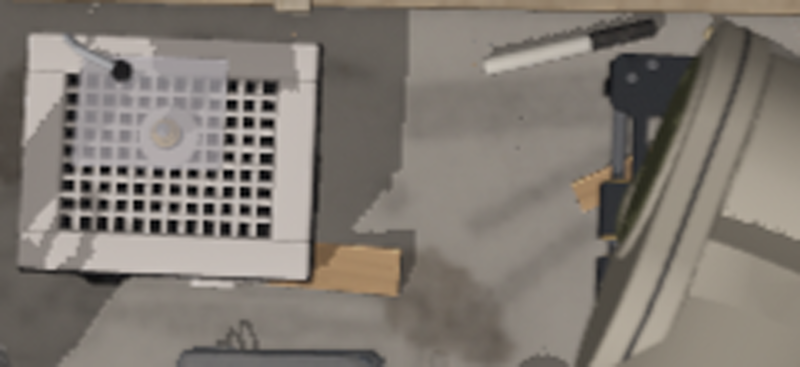

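The grinder's corners are unchanged: (30,34), (322,43) and (311,281). The wedge is in under the corner, its butt at about (400,270), and the hand is clear, so I'm handing in.

```bash
python3 -c "
from bench import r
print(r.close_job())"
```

```text
the job is handed in; nothing more can be done
None
```

The wedge is snug under the short foot at about 6 N of push; the corner held level under a press of about 10 N for over half a second, the grinder shows no shift in the top view, and the job is handed in with the hand clear.

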